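# Load two carrier discs into a spring-fed magazine

## Task

Load both black dish-carrier discs from the mat into the spring magazine: push each one flat down between the four posts, against the spring follower, until it has passed the two side catches and they snap shut over it. Leave both discs held in the magazine under the closed catches, and do not disturb the jar, the culture dish or the tip box.

Things in the scene. Friction and masses are not known exactly. Their poses are not given: they have to be found in the camera images.
- magazine: Spring-fed disc magazine, fixed to the bench. White base plate 116 x 90 x 10 mm; origin at the centre of its underside, z up along the stack axis (all z below are above this). Four posts guide the discs; a spring catch stands on the +x and on the -x side; the +y and -y sides are open between the posts (39 mm clear) for fingers gripping a disc across y. Same after half a turn about z.
- post_tops (a point): Point on the magazine axis, level with the post tops (z = 92 mm). The four aluminium posts, 8 mm thick, centred at x, y = +-23.7 mm, are straight to z = 84 mm and taper to 4 mm thick at the top. A 56 mm disc has 1.5 mm play all round between them, 3.5 mm at the tops.
- catch_level (a point): Point on the magazine axis at the flat underside of the catches (z = 62 mm). A disc let go between the posts rests on the catch ramps, underside at z = 71 mm. Pressed slowly down (up to about 10 N in all) it spreads the catches, which snap shut once its top is below z = 62 mm; press to z = 55 mm to be sure. Let go, it rises against them. A second disc goes in the same way on top of the first.
- disc_a: Black dish-carrier disc, 56 mm diameter, 12 mm thick, about 80 g, flat faces with a thin engraved circle, the same both ways up. Origin at the centre of its underside, z up through its thickness. Lies flat on the mat.
- disc_b: A second black disc, identical to disc_a, lying flat on the mat beside it.
- mat: White flat bench mat, 130 x 230 x 3 mm, fixed; origin at the centre of its underside. The two discs lie on it, about 65 mm either side of its centre along its y axis.
- follower (a joint): Travel of the round grey follower plate (46 mm across) on the magazine axis: 0 = fully up, its top at z = 60 mm in the magazine; grows as it is pushed down, to 0.036 m at its stop. Its spring pushes up with 5 N at 0 and 10 N at the stop. With one disc held it reads about 0.010, with two about 0.022.
- catch_1 (a joint): Outward travel (m) of the steel catch, 14 mm wide, on the magazine's +x side: 0 = shut, nose 24 mm from the axis, its top a ramp rising outward from z = 65 to 75 mm; 0.008 = fully spread; 0.004 to 0.006 while a disc's side holds it apart. It slides in a white housing 38 to 52 mm from the axis, 22 mm wide, top at z = 81 mm.
- catch_2 (a joint): The same for the catch on the -x side.
- jar: Bystander: squat amber glass jar with a white lid, 60 mm diameter, 65 mm tall, standing on the bench beyond the work; origin at the centre of its underside.
- dish: Bystander: clear lidded culture dish, 93 mm diameter, 15 mm high, lying on the bench beyond the work; origin at the centre of its underside.
- tip_box: Bystander: grey pipette-tip box with a white lid, 77 x 112 x 52 mm, standing on the bench beyond the work; origin at the centre of its underside.
There are look-alikes about, which are no part of the job. Leave any red look-alike of the disc_b alone. Leave any blue look-alike of the disc_a alone.

How it is judged (in metres and radians):
At the end, for the whole second after the job is handed in: Both discs lie flat (within 0.12 rad) on the magazine axis (within 5 mm), one on the other on the follower, at rest, the underside of each less than 54 mm above the magazine's underside, the follower pressed down more than 18 mm, and both catches shut (within 2 mm) above the upper disc (horizontal distance between each of disc_a, disc_b and magazine below 0.005 m and z of each of disc_a, disc_b in the frame of magazine below 0.054 m and angle between the z axis of each of disc_a, disc_b and the z axis of magazine, either way round below 0.12 rad and value of joint each of catch_1, catch_2 below 0.002 m and value of joint follower above 0.018 m and linear speed of each of disc_a, disc_b below 0.02 m/s); the robot touches nothing.
It fails at once if the jar is moved more than 20 mm (distance of jar from where it was at the start of the episode above 0.02 m).
It fails at once if the culture dish is moved more than 20 mm (distance of dish from where it was at the start of the episode above 0.02 m).
It fails at once if the tip box is moved more than 20 mm (distance of tip_box from where it was at the start of the episode above 0.02 m).
It also fails if it takes over 72 s, if anything falls off the work surface, if the arm or the gripper's body presses on something with over 40 N, if the wrist force passes 120 N, or if a joint passes its speed limit or range.

## Robot

A 6-joint arm with a two-finger parallel gripper is mounted at the origin on the work surface. World frame = base frame: x ahead of the robot, y to its left, z up, the work surface at z = 0. Lengths are in mm, angles in rad, forces in N, time in s.
With the tool pointing down it reaches from about 425 to 950 mm from the base axis. Payload 3.5 kg.
Tool frame: the origin (TCP) lies on the centre line of the jaws, within the pads' length; the fingertips stand 22 mm ahead of it and the grasp point (between the pads) lies 3 mm ahead of it; z points along the fingers, x is the direction in which the jaws open and shut, and the axes are right-handed (so a half turn about z gives the same grasp; the last joint's range is limited). The gripper opens to 85 mm and grips with 20 to 120 N. Pads are 22 mm wide; open, the fingers measure 114 mm over their backs; the gripper's body (76 mm by 85 mm) begins 54 mm behind the grasp point. The pads swing forward as they close: fully open they stand 13 mm farther back than shut.
Start: joints at [1.023, 0.286, 1.577, -0, 1.279, -0.15], TCP at [261.452, 622.293, 253.325] pointing down, gripper open.
Joint ranges: [-2.77, 2.77], [-0.9, 2.22], [0.21, 2.48], [-1.53, 4.67], [0.24, 2.81], [-2.84, 2.84]. Speed limits (rad/s): [2.79, 2.79, 3.14, 3.14, 3.14, 3.14].

## Interface

Orientations are given as a unit quaternion [w, x, y, z].
In Python, from bench import sense, get_image, camera_info, job_done gives the robot as it stands.
- The arm moves only by the tool drive_tool, never from a script. Its argument "motion" is a list of rows, each a list of 3 entries, a list of its own where there are three numbers: the opening, from 0 (shut) to 1 (fully open), then the shift along the tool's x, y, z in units of 50 cm (1.0 is 50 cm), then the turn, a rotation vector about the tool's x, y, z in units of pi/4 rad (1.0 is pi/4 rad). In form: [[claw, [dx, dy, dz], [rx, ry, rz]], ...]. A call has 1 to 10 rows; each row is the pose to reach, as a shift and turn from the pose measured when the call began, along the tool's axes at that moment; what a row does not reach only later rows make up. A row lasts 1/8 s, in which the tool goes at most 62.5 mm and 10.7 degrees, less where a joint would pass 70% of its speed; a pose out of reach is approached as far as the arm can. A call with a number of a shift or a turn outside -1 to 1 is refused whole. A call with a gripper value outside its range is refused whole. The fingers move at their own pace and stop on an object; the grip force is fixed at half the most. Time passes only in rows, so rows that repeat a pose let the fingers close. It gives the time, the measured TCP pose, the force and the opening at its end, in the units of the state.
- sense(): the state, without advancing time (a new reading comes with each control period).
- get_image(name): name is "scene" or "top"; returns the picture (480x640x3 uint8, red, green, blue); there is no depth.
- camera_info(name): a dict with "intrinsics" (3x3 intrinsics, pixels), "pose" (4x4, takes a point from camera to world coordinates). Camera axes: x right, y down, z forward; pixel columns grow to the right and rows downward; lengths in mm; the calibration is good to about 2 mm. A picture is of the moment at which its call begins. camera_info takes no time and is no camera call.
- job_done(): hands the job in, once; it reports no verdict.
The state is a dict: "clock": time; "qpos": joint angles; "qvel": joint speeds; "tau": joint torques, N m; "ee_pos": TCP position; "tcp_rot": TCP orientation; "contact_force": force on the tool from outside, world axes, zero at the start; "ft_torque": the same for the moment, N m; "opening": opening from 0.0 (shut) to 1.0 (fully open).
Only numpy, scipy, OpenCV 4.12 (cv2) and the standard library are available. Lean on these libraries where they do the work, as an engineer would, in place of code of your own. Each camera call takes 0.05 s, during which the arm holds its last target. There are 200 camera calls.

## Working session

There is one attempt and no reset: what is moved stays moved. The work goes in short steps, Python scripts to look and compute and a tool call to move; the robot and the scene stay as the last step left them, time stands still between calls to the robot, and variables do not carry over. Pictures are saved under pics/ and viewed, about 8 in all and at most 12, crops included, and the job is handed in when it is done.

Besides the shell and the picture viewer there is one more tool, called after "Call:" as name(argument=value, ...), one argument or row to a line, values as JSON. drive_tool: Moves the arm, as the interface text tells. Its arguments: {"type":"object","properties":{"motion":{"type":"array","items":{"type":"array"}}},"required":["motion"]}

```bash
mkdir -p pics; ls
python3 - <<'E'
from bench import *
import cv2, numpy as np
np.set_printoptions(precision=4,suppress=True)
print(sense())
for n in("scene","top"):
    im=get_image(n); cv2.imwrite(f"pics/{n}0.png",im[:,:,::-1]); c=camera_info(n); print(n,np.array(c["intrinsics"]),np.array(c["pose"]))
E
```

```text
pics
{'clock': 0.0, 'qpos': array([ 1.023 ,  0.2872,  1.5782, -0.    ,  1.2786, -0.15  ]), 'qvel': array([-0.0008,  0.0003,  0.0008, -0.0019, -0.0006,  0.0004]), 'tau': array([  0.0001, -40.5958, -29.2639,  -0.0001,   0.0056,  -0.    ]), 'ee_pos': array([261.1489, 621.7639, 251.933 ]), 'tcp_rot': array([ 0.0005,  0.8329,  0.5535, -0.0011]), 'contact_force': array([-0.6681, -0.3061, -0.0031]), 'ft_torque': array([-0.0268, -0.0428,  0.0302]), 'opening': 1.0027057384359181}
scene [[475.6143   0.     319.6925]
 [  0.     475.6143 236.8157]
 [  0.       0.       1.    ]] [[  -0.5702    0.5409   -0.6183 1064.9222]
 [   0.8215    0.3765   -0.4282  354.5619]
 [   0.0011   -0.7521   -0.6591  571.4427]
 [   0.        0.        0.        1.    ]]
top [[435.4514   0.     315.9188]
 [  0.     435.4514 236.8884]
 [  0.       0.       1.    ]] [[ -0.0113  -0.9928   0.1196 506.2006]
 [ -0.9999   0.0102  -0.0101  41.1065]
 [  0.0088  -0.1197  -0.9928 799.0869]
 [  0.       0.       0.       1.    ]]
```

View pics/top0.png

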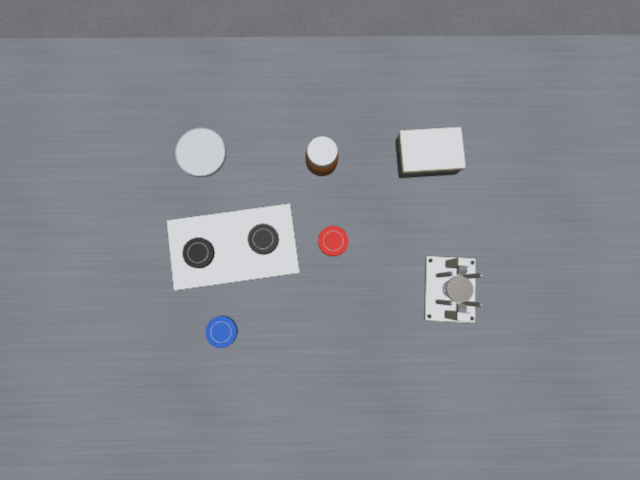

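View pics/scene0.png

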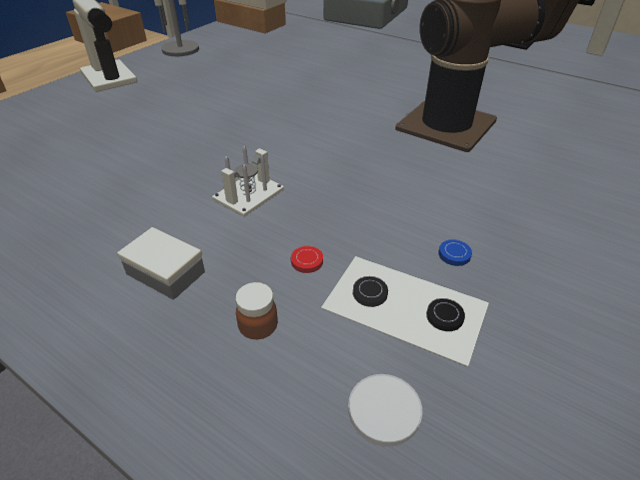

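The top view shows the black discs at about (198,253) and (263,239), and the magazine base around (451,290) with its long side (x) running vertically in the image. Next I'll measure these.

```bash
cat > h.py <<'E'
import numpy as np, cv2
from bench import *
np.set_printoptions(precision=2,suppress=True)
def ray(n,uv,z):
    c=camera_info(n);K=np.array(c["intrinsics"]);T=np.array(c["pose"])
    d=T[:3,:3]@np.linalg.inv(K)@np.array([uv[0],uv[1],1.]);o=T[:3,3]
    return o+d*(z-o[2])/d[2]
def proj(n,p):
    c=camera_info(n);K=np.array(c["intrinsics"]);T=np.array(c["pose"])
    q=K@(T[:3,:3].T@(np.array(p,float)-T[:3,3]));return q[:2]/q[2]
E
python3 - <<'E'
from h import *
for n,rois in (("top",((170,225,230,280),(240,215,290,262))),("scene",((345,270,395,312),(420,290,472,335)))):
    im=cv2.imread(f"pics/{n}0.png"); hsv=cv2.cvtColor(im,cv2.COLOR_BGR2HSV)
    for x0,y0,x1,y1 in rois:
        m=(hsv[y0:y1,x0:x1,2]<110).astype(np.uint8)
        cs,_=cv2.findContours(m,0,1); c=max(cs,key=cv2.contourArea)[:,0]+[x0,y0]
        for z in(15,9,3):
            P=np.array([ray(n,p,z)[:2] for p in c],np.float32)
            (cx,cy),r=cv2.minEnclosingCircle(P); e=cv2.fitEllipse(P); print(n,z,cx,cy,r,e[0],e[1])
im=cv2.imread("pics/top0.png");g=cv2.cvtColor(im,cv2.COLOR_BGR2GRAY)
m=(im[:,:,2]>150).astype(np.uint8)[250:330,420:490]
cs,_=cv2.findContours(cv2.morphologyEx(m,3,np.ones((9,9))),0,2);c=max(cs,key=cv2.contourArea)[:,0]+[420,250]
P=np.array([ray("top",p,10)[:2] for p in c],np.float32);print(cv2.minAreaRect(P))
a=cv2.resize(im[245:330,415:495],None,fx=7,fy=7,interpolation=2)
s=cv2.imread("pics/scene0.png")[135:220,205:290]
b=cv2.resize(s,None,fx=5,fy=5,interpolation=2)
cv2.imwrite("pics/topmag.png",a);cv2.imwrite("pics/scmag.png",b)
E
```

```text
top 15 574.4227905273438 246.0013885498047 28.09329605102539 (574.4794311523438, 245.73741149902344) (52.86024475097656, 54.78864288330078)
top 9 574.9448852539062 247.5692901611328 28.30826759338379 (575.0018920898438, 247.3032989501953) (53.2647590637207, 55.2078971862793)
top 3 575.466796875 249.1371612548828 28.52324867248535 (575.5243530273438, 248.86917114257812) (53.669254302978516, 55.62715530395508)
top 15 598.137939453125 129.37060546875 27.52503776550293 (598.3363037109375, 129.3272705078125) (52.11166000366211, 53.56703567504883)
top 9 598.8414306640625 130.04603576660156 27.735681533813477 (599.0413818359375, 130.00234985351562) (52.51043701171875, 53.97694778442383)
top 3 599.5449829101562 130.72145080566406 27.946304321289062 (599.7463989257812, 130.6774444580078) (52.90919876098633, 54.38684844970703)
scene 15 603.6953735351562 130.25411987304688 31.873310089111328 (603.3861694335938, 131.09939575195312) (54.70562744140625, 62.57716369628906)
scene 9 598.7222290039062 127.83529663085938 32.21696090698242 (598.4095458984375, 128.68984985351562) (55.295501708984375, 63.251922607421875)
scene 3 593.7488403320312 125.41673278808594 32.560665130615234 (593.4329223632812, 126.28030395507812) (55.8853759765625, 63.926673889160156)
scene 15 579.4957275390625 248.38388061523438 31.53986358642578 (579.6021728515625, 247.3245086669922) (55.10312271118164, 62.030250549316406)
scene 9 574.2614135742188 247.23902893066406 31.879852294921875 (574.3690795898438, 246.16818237304688) (55.69729232788086, 62.6990966796875)
scene 3 569.0271606445312 246.09417724609375 32.2199592590332 (569.135986328125, 245.01187133789062) (56.29146194458008, 63.36795425415039)
((504.2106018066406, -214.1536102294922), (102.76741027832031, 117.15771484375), 86.502197265625)
```

View pics/topmag.png

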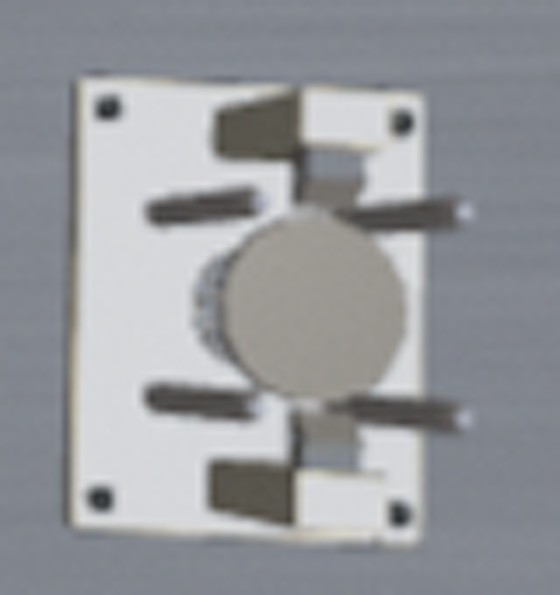

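View pics/scmag.png

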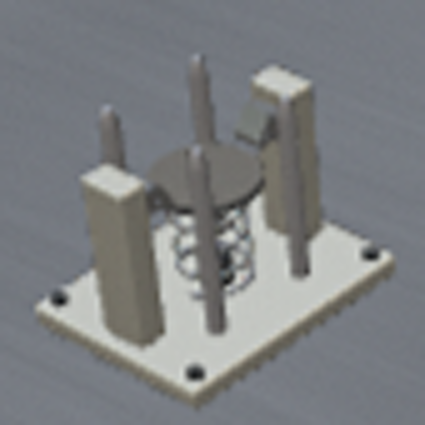

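In the top crop (7x), the follower is centred at about (315,305) and the post tips are near (261,201), (463,212), (258,406) and (463,418). In the scene crop (5x), the post tips are near (198,58), (107,108), (198,150) and (290,97).

Run:
```python
from h import *
f=lambda p,s,o:(np.array(p)+.5)/s-.5+np.array(o)
T=[(261,201),(463,212),(463,418),(258,406)]
P=np.array([ray("top",f(p,7,(415,245)),92) for p in T]);print("top posts",P,P.mean(0),[np.linalg.norm(P[i]-P[i-1]) for i in range(4)])
v=P[0]-P[3]+P[1]-P[2];print("yaw x axis",np.degrees(np.arctan2(v[1],v[0])))
S=[(107,108),(198,58),(290,97),(198,150)]
Q=np.array([ray("scene",f(p,5,(205,135)),90) for p in S]);print("scene posts",Q,Q.mean(0),[np.linalg.norm(Q[i]-Q[i-1]) for i in range(4)])
print("foll",ray("top",f((315,305),7,(415,245)),60))
C=[(80,78),(424,94),(418,543),(72,527)]
B=np.array([ray("top",f(p,7,(415,245)),z) for p,z in zip(C,(10,10,10,10))]);print("plate",B,B.mean(0),[np.linalg.norm(B[i]-B[i-1]) for i in range(4)])
C=[(108,108),(402,123),(400,514),(100,499)]
B=np.array([ray("top",f(p,7,(415,245)),10) for p in C]);print("screws",B.mean(0))
from scipy.spatial.transform import Rotation as R
s=sense();w,x,y,z=s["tcp_rot"];print(R.from_quat([x,y,z,w]).as_matrix())
```

```text
top posts [[ 529.62 -186.15   92.  ]
 [ 526.56 -233.01   92.  ]
 [ 479.33 -230.33   92.  ]
 [ 482.61 -183.16   92.  ]] [ 504.53 -208.16   92.  ] [np.float64(47.10531348647135), np.float64(46.96789098273814), np.float64(47.30472136608386), np.float64(47.286371917028674)]
yaw x axis -3.4419658177218104
scene posts [[ 523.87 -237.41   90.  ]
 [ 476.27 -233.66   90.  ]
 [ 477.94 -185.38   90.  ]
 [ 526.18 -189.39   90.  ]] [ 501.06 -211.46   90.  ] [np.float64(48.077630402327806), np.float64(47.749555484602176), np.float64(48.309880770629846), np.float64(48.400139931477035)]
foll [ 505.5  -208.29   60.  ]
plate [[ 564.73 -166.87   10.  ]
 [ 559.61 -256.36   10.  ]
 [ 444.79 -248.48   10.  ]
 [ 449.86 -160.04   10.  ]] [ 504.75 -207.94   10.  ] [np.float64(115.0688101470014), np.float64(89.63992792147727), np.float64(115.09442055108663), np.float64(88.58937149333846)]
screws [ 504.49 -208.95   10.  ]
[[ 0.39  0.92 -0.  ]
 [ 0.92 -0.39 -0.  ]
 [-0.   -0.   -1.  ]]
```

```bash
cat >> h.py <<'E'
from scipy.spatial.transform import Rotation as R
def go(x,y,z,yaw=86.6):
    "shift and turn, in move units, from the present pose to a pose pointing down with tool x at yaw (deg)"
    s=sense();w,a,b,c=s["tcp_rot"];M=R.from_quat([a,b,c,w])
    r=np.radians(yaw);X=np.array([np.cos(r),np.sin(r),0]);Z=np.array([0,0,-1.]);G=R.from_matrix(np.c_[X,np.cross(Z,X),Z])
    np.set_printoptions(precision=4,suppress=True)
    print("t",round(s["clock"],2),"pos",s["ee_pos"],"F",s["contact_force"],"op",round(s["opening"],3),"q",s["qpos"])
    print("shift",M.inv().apply(np.array([x,y,z])-s["ee_pos"])/500,"turn",(M.inv()*G).as_rotvec()/(np.pi/4))
E
python3 -c "
from h import *
go(598.7,129.5,150)"
```

```text
t 0.1 pos [261.1845 621.8335 252.0744] F [-0.8067 -0.038  -0.1003] op 1.001 q [ 1.023   0.2871  1.578   0.      1.2786 -0.15  ]
shift [-0.6458  1.0038  0.2052] turn [-0.0009  0.0026 -0.431 ]
```

Call:
drive_tool(
  motion=[
    [1,[-0.646,1.0,0.2],[0,0,-0.431]],
    [1,[-0.646,1.0,0.2],[0,0,-0.431]],
    [1,[-0.646,1.0,0.2],[0,0,-0.431]],
    [1,[-0.646,1.0,0.2],[0,0,-0.431]],
    [1,[-0.646,1.0,0.2],[0,0,-0.431]],
    [1,[-0.646,1.0,0.2],[0,0,-0.431]],
    [1,[-0.646,1.0,0.2],[0,0,-0.431]],
    [1,[-0.646,1.0,0.2],[0,0,-0.431]],
    [1,[-0.646,1.0,0.2],[0,0,-0.431]],
    [1,[-0.646,1.0,0.2],[0,0,-0.431]],
  ],
)

```text
clock: 1.35
ee_pos: [597.6, 127.6, 151.5]
tcp_rot: [-0.0, 0.728, 0.685, -0.002]
contact_force: [0.4, 0.1, -0.0]
opening: 0.999
```

```bash
python3 -c "
from h import *
get_image('top');get_image('top')
go(598.7,129.5,60)"
```

```text
t 1.45 pos [598.1301 126.4776 151.1535] F [-0.119   0.3834  0.1399] op 0.995 q [ 0.0436  0.2514  1.8161 -0.003   1.0768 -1.4616]
shift [0.0066 0.0012 0.1823] turn [-0.0031  0.0037 -0.0062]
```

Call:
drive_tool(
  motion=[
    [1,[0.007,0.001,0.1],[0,0,0]],
    [1,[0.007,0.001,0.2],[0,0,0]],
    [1,[0.007,0.001,0.235],[0,0,0]],
    [1,[0.007,0.001,0.25],[0,0,0]],
    [1,[0.007,0.001,0.25],[0,0,0]],
    [1,[0.007,0.001,0.25],[0,0,0]],
  ],
)

```text
clock: 2.2
ee_pos: [600.1, 129.8, 28.3]
tcp_rot: [0.001, 0.729, 0.684, -0.0]
contact_force: [0.4, 0.5, -0.3]
opening: 1.0
```

```bash
python3 -c "
from h import *
cv2.imwrite('pics/d1.png',cv2.resize(get_image('scene')[200:350,290:490,::-1],None,fx=4,fy=4))
go(598.7,129.5,26)"
```

```text
t 2.25 pos [599.9459 129.7598  28.183 ] F [0.2999 0.2924 1.2466] op 1.0 q [ 0.0489  0.4278  1.8508 -0.0035  0.8621 -1.4556]
shift [-0.0007 -0.0025  0.0044] turn [ 0.0015  0.0032 -0.0061]
```

View pics/d1.png

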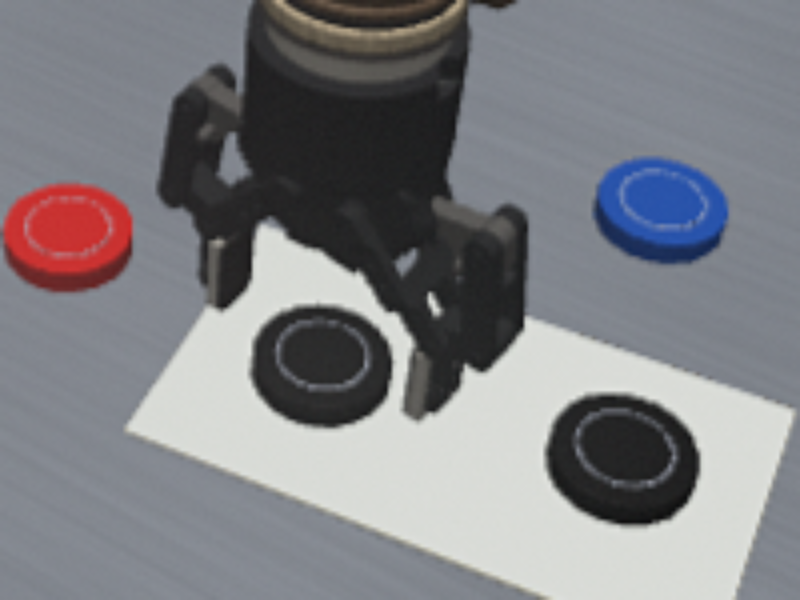

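The fingers straddle the near disc. The visible lower pad edges are near (220,305) and (415,418) in the crop. I'll check the tip height.

```bash
python3 -c "
from h import *
for p in((220,306),(413,418)):
    q=np.array([290,200])+np.array(p)/4
    for z in(5,15,25): print(p,z,ray('scene',q,z))
go(598.7,129.5,24)"
```

```text
(220, 306) 5 [591.29  77.43   5.  ]
(220, 306) 15 [599.66  82.32  15.  ]
(220, 306) 25 [608.02  87.22  25.  ]
(413, 418) 5 [599.38 171.44   5.  ]
(413, 418) 15 [607.59 174.67  15.  ]
(413, 418) 25 [615.81 177.9   25.  ]
t 2.25 pos [599.9459 129.7598  28.183 ] F [0.2999 0.2924 1.2466] op 1.0 q [ 0.0489  0.4278  1.8508 -0.0035  0.8621 -1.4556]
shift [-0.0007 -0.0025  0.0084] turn [ 0.0015  0.0032 -0.0061]
```

Call:
drive_tool(
  motion=[
    [1,[-0.0005,-0.0025,0.013],[0,0,0]],
    [1,[-0.0005,-0.0025,0.013],[0,0,0]],
    [0.5,[-0.0005,-0.0025,0.013],[0,0,0]],
    [0.5,[-0.0005,-0.0025,0.013],[0,0,0]],
    [0.5,[-0.0005,-0.0025,0.013],[0,0,0]],
    [0.5,[-0.0005,-0.0025,0.013],[0,0,0]],
    [0.5,[-0.0005,-0.0025,0.013],[0,0,0]],
    [0.5,[-0.0005,-0.0025,0.013],[0,0,0]],
  ],
)

```text
clock: 3.25
ee_pos: [599.3, 129.6, 22.3]
tcp_rot: [0.002, 0.729, 0.684, 0.0]
contact_force: [-0.3, -0.1, 5.5]
opening: 0.627
```

```bash
python3 -c "
from h import *
go(598.7,129.5,150)"
```

```text
t 3.25 pos [599.3284 129.6233  22.3368] F [-0.2962 -0.1346  5.4751] op 0.627 q [ 0.0487  0.4356  1.8536 -0.0035  0.8501 -1.4557]
shift [-0.0009 -0.0006 -0.2553] turn [ 0.0033  0.003  -0.0061]
```

Call:
drive_tool(
  motion=[
    [0.4,[0,0,-0.03],[0,0,0]],
    [0.4,[0,0,-0.1],[0,0,0]],
    [0.4,[0,0,-0.2],[0,0,0]],
    [0.4,[0,0,-0.3],[0,0,0]],
    [0.4,[0,0,-0.3],[0,0,0]],
  ],
)

```text
clock: 3.88
ee_pos: [601.6, 130.2, 178.3]
tcp_rot: [0.005, 0.729, 0.684, 0.004]
contact_force: [-1.1, -0.2, -1.5]
opening: 0.624
```

```bash
python3 -c "
from h import *
go(503.5,-209,175,86.6)"
```

```text
t 3.88 pos [601.6    130.2409 178.3053] F [-1.0821 -0.1662 -1.4946] op 0.624 q [ 0.0495  0.222   1.7973 -0.003   1.1098 -1.456 ]
shift [-0.6896 -0.1525  0.0055] turn [ 0.0161  0.0016 -0.0059]
```

Call:
drive_tool(
  motion=[
    [0.4,[-0.1,-0.022,0.0],[0,0,0]],
    [0.4,[-0.2,-0.044,0.0],[0,0,0]],
    [0.4,[-0.3,-0.066,0.0],[0,0,0]],
    [0.4,[-0.4,-0.088,0.0],[0,0,0]],
    [0.4,[-0.5,-0.11,0],[0.01,0,0]],
    [0.4,[-0.6,-0.132,0.005],[0.015,0,-0.006]],
    [0.4,[-0.69,-0.152,0.0055],[0.016,0.0016,-0.006]],
    [0.4,[-0.69,-0.1525,0.0055],[0.016,0.0016,-0.006]],
    [0.4,[-0.69,-0.1525,0.0055],[0.016,0.0016,-0.006]],
    [0.4,[-0.69,-0.1525,0.0055],[0.016,0.0016,-0.006]],
  ],
)

```text
clock: 5.12
ee_pos: [503.4, -207.9, 174.3]
tcp_rot: [-0.001, 0.727, 0.686, -0.0]
contact_force: [1.6, 1.2, -1.0]
opening: 0.628
```

```bash
python3 -c "
from h import *
cv2.imwrite('pics/m1s.png',get_image('scene')[:,:,::-1]);cv2.imwrite('pics/m1t.png',get_image('top')[:,:,::-1])
a=cv2.imread('pics/m1s.png')[80:230,170:320];b=cv2.imread('pics/m1t.png')[220:370,400:550]
cv2.imwrite('pics/m1.png',cv2.resize(np.hstack([a,b]),None,fx=2.6,fy=4))
go(503.5,-209,150,86.6)"
```

```text
t 5.22 pos [ 503.6735 -208.0103  174.7542] F [ 0.0991  0.9886 -1.3666] op 0.627 q [-0.5779  0.0808  1.9644  0.0001  1.097  -2.0913]
shift [-0.002  -0.0002  0.0495] turn [-0.0005 -0.0004  0.0024]
```

View pics/m1.png

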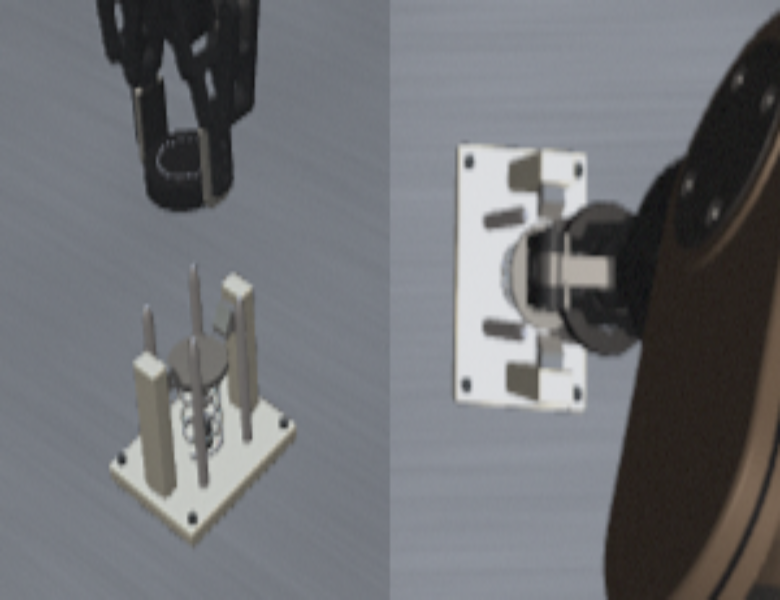

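The disc hangs level at the fingertips above the posts. I'll lower it to just above the post tops and compare the two within each camera.

Call:
drive_tool(
  motion=[
    [0.4,[-0.002,0,0.04],[0,0,0]],
    [0.4,[-0.002,0,0.08],[0,0,0]],
    [0.4,[-0.002,0,0.096],[0,0,0]],
    [0.4,[-0.002,0,0.096],[0,0,0]],
    [0.4,[-0.002,0,0.096],[0,0,0]],
  ],
)

```text
clock: 5.85
ee_pos: [504.2, -209.2, 127.7]
tcp_rot: [0.001, 0.727, 0.687, 0.0]
contact_force: [-0.2, 0.2, -1.2]
opening: 0.625
```

```bash
python3 -c "
from h import *
cv2.imwrite('pics/m2s.png',get_image('scene')[:,:,::-1]);cv2.imwrite('pics/m2t.png',get_image('top')[:,:,::-1])
a=cv2.imread('pics/m2s.png')[100:200,205:285];b=cv2.imread('pics/m2t.png')[250:350,430:510]
c=np.hstack([a,b]);cv2.imwrite('pics/m2.png',cv2.resize(c,None,fx=5,fy=5,interpolation=2))
go(503.5,-209,150,86.6)
s=sense()['ee_pos']
for n in('scene','top'): print(n,proj(n,s+[0,0,-7.3]),proj(n,s+[0,0,-19.3]))
"
```

```text
t 5.95 pos [ 504.1793 -209.2912  127.7914] F [ 0.3308 -0.4352 -0.5536] op 0.624 q [-0.5794  0.1438  1.9914  0.0001  1.0051 -2.0929]
shift [ 0.0005 -0.0013 -0.0444] turn [0.0015 0.0007 0.0025]
scene [242.3465 142.0285] [243.0241 147.6732]
top [473.3656 288.8823] [470.5719 288.8913]
```

View pics/m2.png

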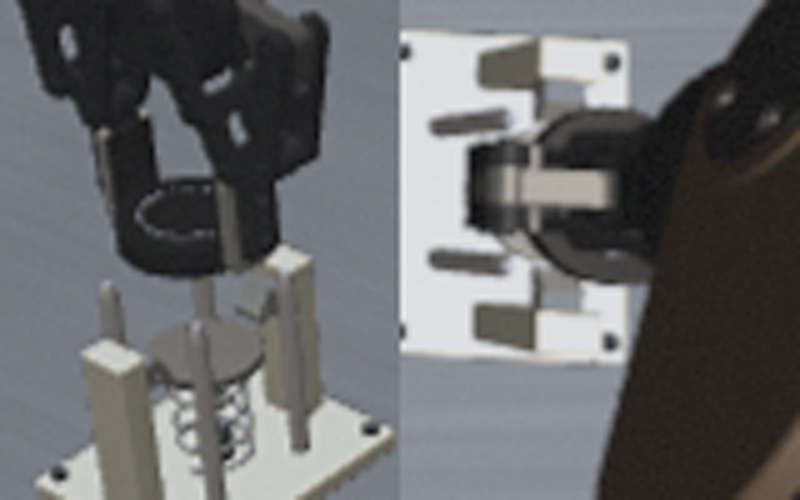

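Top crop: the disc's edges sit at rows 108 and 281, so its centre is at row 288.9, matching the TCP projection. In the scene crop its lower rim arc runs from (118,240) through (180,275) to (230,270). I'll fit that rim.

Run:
```python
from h import *
from scipy.optimize import least_squares
zb=127.8-19.3
g=cv2.cvtColor(cv2.imread('pics/m2s.png'),cv2.COLOR_BGR2GRAY).astype(float)
pts=[]
for u in range(229,250):
    col=g[140:165,u]; d=np.diff(col); 
    # first strong dark->light crossing of level 65 below row 148
    for i in range(5,24):
        if col[i]<65<=col[i+1]: pts.append((u,140+i+(65-col[i])/(col[i+1]-col[i]))); break
print(np.array(pts).T)
P=np.array([ray('scene',p,zb)[:2] for p in pts])
f=least_squares(lambda c:np.hypot(*(P-c).T)-28,[504,-209],loss='soft_l1',f_scale=.5)
print("scene disc",f.x,"resid",f.fun)
g=cv2.cvtColor(cv2.imread('pics/m2t.png'),cv2.COLOR_BGR2GRAY)
print(g[262:285,[470,474,478]].T); print(g[296:316,[470,474,478]].T)
```

```text
[[229.   230.   231.   232.   233.   234.   235.   236.   237.   238.
  239.   240.   241.   242.   243.   244.   245.   246.   247.   248.
  249.  ]
 [150.88 151.79 152.6  153.24 153.57 154.28 154.37 145.52 145.71 154.67
  155.02 155.13 155.08 155.04 155.2  145.58 145.67 154.71 145.76 154.14
  154.17]]
scene disc [ 502.84 -209.77] resid [  0.19  -0.1   -0.05   0.05  -0.28   0.62   0.01 -12.05 -14.14  -0.97
  -0.18  -0.04  -0.36  -0.49   0.21 -21.71 -21.59  -0.43 -19.56  -1.03
  -0.1 ]
[[187 186 212 219 222 223 223 223 213 141  70  74  72  67  51  32  35  29
   28  33  36  37 101]
 [185 194 216 222 222 223 223 223 223 164  79  72  72  66  46  32  35  31
   30  29  28  25  23]
 [138 140 141 141 140 143 141 144 143 145 110  74  58  39  33  30  30  23
   21  24  27  27  26]]
[[ 31  35  32  34  52  65  69  69  68  70  74 191 223 223 223 223 216 218
  222 223]
 [ 38  37  34  32  66  76  67  68  64  67  85 180 214 214 214 214 214 214
  214 215]
 [ 33  34  31  34  28  39  55  64  65  67  84 125 132 127 115 104  87  72
   55  39]]
```

Call:
drive_tool(
  motion=[
    [0.4,[0,0,0.01],[0,0,0]],
    [0.4,[0,0,0.02],[0,0,0]],
    [0.4,[0,0,0.03],[0,0,0]],
    [0.4,[0,0,0.04],[0,0,0]],
    [0.4,[0,0,0.045],[0,0,0]],
    [0.4,[0,0,0.045],[0,0,0]],
    [0.4,[0,0,0.045],[0,0,0]],
  ],
)

```text
clock: 6.82
ee_pos: [504.3, -209.4, 105.4]
tcp_rot: [0.001, 0.727, 0.687, 0.0]
contact_force: [-0.1, -0.4, -0.7]
opening: 0.628
```

```bash
python3 -c "
from h import *
get_image('top')
go(504,-209.3,95,86.6)
f=lambda p,s,o:(np.array(p)+.5)/s-.5+np.array(o)
print(ray('scene',f((207,180),5,(205,135)),60))"
```

```text
t 6.88 pos [ 504.3907 -209.3962  105.5412] F [-0.0115  0.4864 -0.8167] op 0.626 q [-0.5794  0.1767  2.0013  0.0001  0.9618 -2.093 ]
shift [ 0.0002 -0.0008  0.0211] turn [0.0021 0.0011 0.0027]
[ 506.6983 -206.1534   60.    ]
```

Call:
drive_tool(
  motion=[
    [0.4,[0,0,0.006],[0,0,0]],
    [0.4,[0,0,0.012],[0,0,0]],
    [0.4,[0,0,0.018],[0,0,0]],
    [0.4,[0,0,0.022],[0,0,0]],
    [0.4,[0,0,0.022],[0,0,0]],
    [0.4,[0,0,0.022],[0,0,0]],
  ],
)

```text
clock: 7.62
ee_pos: [504.4, -209.4, 94.6]
tcp_rot: [0.001, 0.727, 0.687, 0.0]
contact_force: [-1.1, 0.2, -0.6]
opening: 0.629
```

```bash
python3 -c "
from h import *
go(504,-209.3,78,86.6)"
```

```text
t 7.62 pos [ 504.4493 -209.4223   94.5577] F [-1.1352  0.2422 -0.6014] op 0.629 q [-0.5794  0.1937  2.0053  0.0002  0.9406 -2.093 ]
shift [ 0.0002 -0.001   0.0331] turn [0.0022 0.0011 0.0026]
```

Call:
drive_tool(
  motion=[
    [0.4,[0,0,0.005],[0,0,0]],
    [0.4,[0,0,0.01],[0,0,0]],
    [0.4,[0,0,0.015],[0,0,0]],
    [0.4,[0,0,0.02],[0,0,0]],
    [0.4,[0,0,0.025],[0,0,0]],
    [0.4,[0,0,0.03],[0,0,0]],
    [0.4,[0,0,0.033],[0,0,0]],
    [0.4,[0,0,0.033],[0,0,0]],
  ],
)

```text
clock: 8.62
ee_pos: [505.2, -209.9, 78.8]
tcp_rot: [0.002, 0.727, 0.687, 0.001]
contact_force: [-0.9, -0.2, 4.4]
opening: 0.624
```

```bash
python3 -c "
from h import *
go(504,-209.3,60.5,86.6)"
```

```text
t 8.62 pos [ 505.1892 -209.902    78.811 ] F [-0.8785 -0.1883  4.4384] op 0.624 q [-0.5794  0.2196  2.0095  0.0002  0.9085 -2.093 ]
shift [ 0.0011 -0.0026  0.0366] turn [0.0045 0.0023 0.0026]
```

Call:
drive_tool(
  motion=[
    [0.4,[0,-0.001,0.005],[0,0,0]],
    [0.4,[0,-0.002,0.01],[0.004,0.002,0]],
    [0.4,[0,-0.002,0.015],[0.004,0.002,0]],
    [0.4,[0,-0.002,0.02],[0.004,0.002,0]],
    [0.4,[0,-0.002,0.025],[0.004,0.002,0]],
    [0.4,[0,-0.002,0.03],[0.004,0.002,0]],
    [0.4,[0,-0.002,0.035],[0.004,0.002,0]],
    [0.4,[0,-0.002,0.039],[0.004,0.002,0]],
    [0.4,[0,-0.002,0.039],[0.004,0.002,0]],
  ],
)

```text
clock: 9.75
ee_pos: [505.2, -210.0, 60.1]
tcp_rot: [0.001, 0.727, 0.686, 0.001]
contact_force: [1.6, 1.6, 5.9]
opening: 0.628
```

```bash
python3 -c "
from h import *
cv2.imwrite('pics/p1.png',cv2.resize(get_image('scene')[110:230,190:310,::-1],None,fx=5,fy=5))
go(504,-209.3,60.5,86.6)"
```

```text
t 9.8 pos [ 505.223  -210.0011   60.2226] F [0.76   1.7505 6.9485] op 0.63 q [-0.5798  0.2513  2.0131  0.0011  0.8749 -2.0937]
shift [ 0.0013 -0.0025 -0.0006] turn [0.003  0.0006 0.0023]
```

View pics/p1.png

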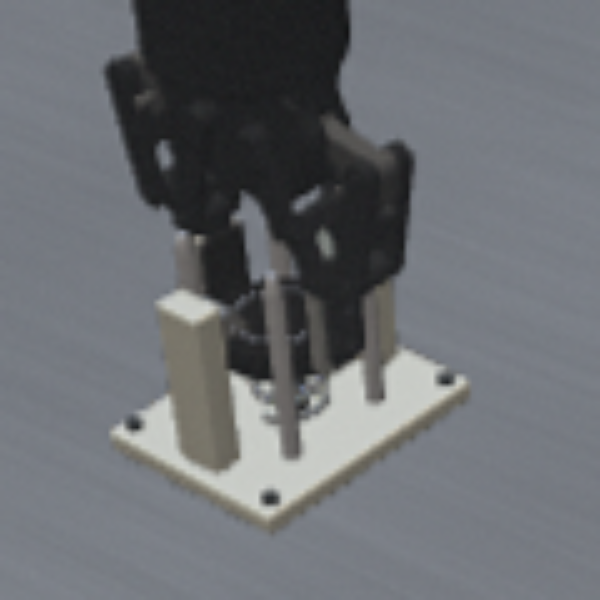

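The disc is well down, and the ~7 N upward force matches the spring at about 17 mm travel. I'll release and lift.

Call:
drive_tool(
  motion=[
    [1,[0,0,0],[0,0,0]],
    [1,[0,0,0],[0,0,0]],
    [1,[0,0,0],[0,0,0]],
    [1,[0,0,0],[0,0,0]],
    [1,[0,0,-0.05],[0,0,0]],
    [1,[0,0,-0.12],[0,0,0]],
    [1,[0,0,-0.2],[0,0,0]],
    [1,[0,0,-0.25],[0,0,0]],
    [1,[0,0,-0.25],[0,0,0]],
  ],
)

```text
clock: 10.92
ee_pos: [506.1, -210.7, 187.7]
tcp_rot: [0.004, 0.727, 0.686, 0.001]
contact_force: [-0.4, -0.2, 0.4]
opening: 0.998
```

```bash
python3 -c "
from h import *
go(575,247,175,86.6)"
```

```text
t 10.93 pos [ 506.1444 -210.7164  187.6569] F [-0.3783 -0.1993  0.361 ] op 0.998 q [-0.5799  0.0687  1.9515  0.0009  1.1137 -2.0936]
shift [0.9219 0.0847 0.023 ] turn [0.009  0.0039 0.0023]
```

Call:
drive_tool(
  motion=[
    [1,[0.12,0.011,0.0],[0,0,0]],
    [1,[0.24,0.022,0.0],[0,0,0]],
    [1,[0.36,0.033,0.0],[0,0,0]],
    [1,[0.48,0.044,0.0],[0,0,0]],
    [1,[0.6,0.055,0],[0.005,0,0]],
    [1,[0.72,0.066,0.01],[0.009,0.004,0]],
    [1,[0.84,0.077,0.02],[0.009,0.004,0.002]],
    [1,[0.922,0.085,0.023],[0.009,0.004,0.002]],
    [1,[0.922,0.085,0.023],[0.009,0.004,0.002]],
    [1,[0.922,0.085,0.023],[0.009,0.004,0.002]],
  ],
)

```text
clock: 12.18
ee_pos: [574.3, 246.4, 173.2]
tcp_rot: [-0.001, 0.728, 0.686, -0.001]
contact_force: [-0.4, -0.5, -0.8]
opening: 1.0
```

```bash
python3 -c "
from h import *
im=get_image('scene');cv2.imwrite('pics/c1.png',cv2.resize(im[125:215,205:295,::-1],None,fx=6,fy=6,interpolation=2))
get_image('scene');go(575,247,60,86.6)"
```

```text
t 12.28 pos [574.7876 245.7361 174.1023] F [-0.1244  0.0009  0.1266] op 0.999 q [ 0.242   0.253   1.7683 -0.0003  1.122  -1.2683]
shift [0.0027 0.0006 0.2282] turn [-0.0019  0.0009 -0.0014]
```

View pics/c1.png

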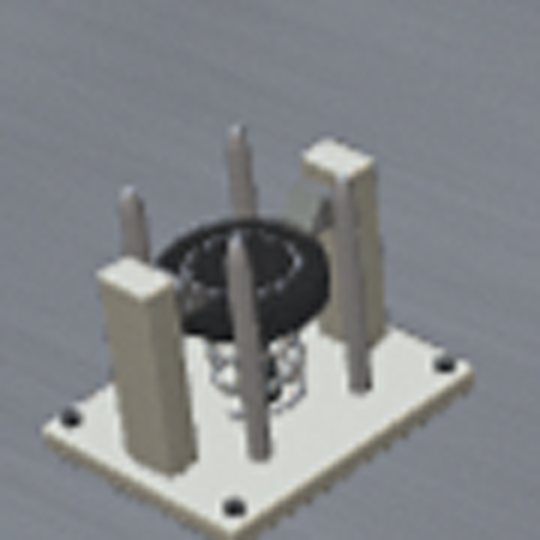

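Disc 1 sits flat, with the far catch shut over it. Now disc 2.

Call:
drive_tool(
  motion=[
    [1,[0.0025,0.0005,0.1],[0,0,0]],
    [1,[0.0025,0.0005,0.2],[0,0,0]],
    [1,[0.0025,0.0005,0.26],[0,0,0]],
    [1,[0.0025,0.0005,0.29],[0,0,0]],
    [1,[0.0025,0.0005,0.29],[0,0,0]],
    [1,[0.0025,0.0005,0.29],[0,0,0]],
  ],
)

```text
clock: 13.02
ee_pos: [576.4, 246.9, 31.0]
tcp_rot: [0.001, 0.728, 0.685, 0.001]
contact_force: [0.4, -1.5, 0.3]
opening: 0.997
```

```bash
python3 -c "
from h import *
go(575,247,22.5,86.6)"
```

```text
t 13.03 pos [576.3521 246.9129  31.0205] F [ 0.4456 -1.4523  0.318 ] op 0.997 q [ 0.2432  0.4462  1.8176 -0.0003  0.876  -1.2664]
shift [ 0.     -0.0027  0.017 ] turn [ 0.0022 -0.0003 -0.002 ]
```

Call:
drive_tool(
  motion=[
    [1,[0,-0.0027,0.018],[0.002,0,0]],
    [1,[0,-0.0027,0.018],[0.002,0,0]],
    [0.5,[0,-0.0027,0.018],[0.002,0,0]],
    [0.5,[0,-0.0027,0.018],[0.002,0,0]],
    [0.5,[0,-0.0027,0.018],[0.002,0,0]],
    [0.5,[0,-0.0027,0.018],[0.002,0,0]],
    [0.5,[0,-0.0027,0.018],[0.002,0,0]],
    [0.5,[0,-0.0027,0.018],[0.002,0,0]],
  ],
)

```text
clock: 14.02
ee_pos: [575.7, 247.2, 22.9]
tcp_rot: [0.0, 0.728, 0.685, 0.001]
contact_force: [-0.7, 0.2, 5.7]
opening: 0.625
```

Call:
drive_tool(
  motion=[
    [0.4,[0,0,-0.03],[0,0,0]],
    [0.4,[0,0,-0.1],[0,0,0]],
    [0.4,[0,0,-0.2],[0,0,0]],
    [0.4,[0,0,-0.3],[0,0,0]],
    [0.4,[0,0,-0.3],[0,0,0]],
  ],
)

```text
clock: 14.65
ee_pos: [578.1, 247.8, 179.0]
tcp_rot: [0.003, 0.728, 0.685, 0.005]
contact_force: [0.1, 0.3, -0.3]
opening: 0.624
```

```bash
python3 -c "
from h import *
go(504.5,-209.5,175,86.6)"
```

```text
t 14.65 pos [578.1362 247.7967 178.9787] F [ 0.0733  0.2873 -0.2832] op 0.624 q [ 0.2437  0.2493  1.7631  0.0003  1.1169 -1.2663]
shift [-0.9219 -0.0914  0.0033] turn [ 0.0148 -0.005  -0.0019]
```

Call:
drive_tool(
  motion=[
    [0.4,[-0.12,-0.012,0.0],[0,0,0]],
    [0.4,[-0.24,-0.024,0.0],[0,0,0]],
    [0.4,[-0.36,-0.036,0.0],[0,0,0]],
    [0.4,[-0.48,-0.048,0.0],[0,0,0]],
    [0.4,[-0.6,-0.06,0],[0.01,0,0]],
    [0.4,[-0.72,-0.072,0.003],[0.015,-0.005,-0.002]],
    [0.4,[-0.84,-0.084,0.003],[0.015,-0.005,-0.002]],
    [0.4,[-0.922,-0.0914,0.003],[0.015,-0.005,-0.002]],
    [0.4,[-0.922,-0.0914,0.003],[0.015,-0.005,-0.002]],
    [0.4,[-0.922,-0.0914,0.003],[0.015,-0.005,-0.002]],
  ],
)

```text
clock: 15.9
ee_pos: [503.7, -208.6, 173.8]
tcp_rot: [-0.002, 0.728, 0.686, -0.0]
contact_force: [0.1, 0.1, -0.7]
opening: 0.626
```

```bash
python3 -c "
from h import *
get_image('top');get_image('top')
go(504.3,-209.4,127.7,86.6)"
```

```text
t 16.0 pos [ 504.2414 -208.0777  174.3476] F [-0.372  -0.0477 -0.6975] op 0.628 q [-0.5775  0.0832  1.9626  0.0002  1.0978 -2.0906]
shift [-0.0027  0.0004  0.0933] turn [-0.002  -0.0014  0.002 ]
```

Call:
drive_tool(
  motion=[
    [0.4,[-0.002,0,0.04],[0,0,0]],
    [0.4,[-0.0025,0,0.08],[0,0,0]],
    [0.4,[-0.0025,0,0.096],[0,0,0]],
    [0.4,[-0.0025,0,0.096],[0,0,0]],
    [0.4,[-0.0025,0,0.096],[0,0,0]],
  ],
)

```text
clock: 16.62
ee_pos: [504.7, -209.2, 127.3]
tcp_rot: [-0.0, 0.727, 0.687, 0.0]
contact_force: [-0.8, 0.2, -1.3]
opening: 0.625
```

```bash
python3 -c "
from h import *
cv2.imwrite('pics/n2s.png',get_image('scene')[:,:,::-1]);cv2.imwrite('pics/n2t.png',get_image('top')[:,:,::-1])
go(504.3,-209.4,95,86.6)
for f in('m2t','n2t'):
  g=cv2.imread(f'pics/{f}.png',0).astype(float)
  print(f,[(round(np.interp(115,g[268:274,u][::-1],np.arange(268,274)[::-1]),2),round(np.interp(115,g[303:309,u],np.arange(303,309)),2)) for u in(470,472,474)])
for f in('m2s','n2s'):
  g=cv2.imread(f'pics/{f}.png',0).astype(float)
  print(f,[round(np.interp(65,g[150:157,u],np.arange(150,157)),2) for u in range(230,244,2)])
"
```

```text
t 16.73 pos [ 504.7183 -209.5029  127.4041] F [ 0.1299 -0.158  -1.4559] op 0.63 q [-0.5792  0.1462  1.9895  0.0002  1.0059 -2.0926]
shift [ 0.0001 -0.0009  0.0648] turn [ 0.0001 -0.0002  0.0022]
m2t [(np.float64(271.37), np.float64(306.35)), (np.float64(271.48), np.float64(306.44)), (np.float64(271.57), np.float64(306.32))]
n2t [(np.float64(271.23), np.float64(305.82)), (np.float64(271.41), np.float64(306.33)), (np.float64(271.5), np.float64(306.15))]
m2s [np.float64(151.82), np.float64(153.25), np.float64(154.3), np.float64(154.44), np.float64(154.67), np.float64(155.15), np.float64(155.06)]
n2s [np.float64(152.53), np.float64(153.62), np.float64(154.67), np.float64(155.04), np.float64(155.37), np.float64(155.49), np.float64(155.48)]
```

Compared with disc 1 at the same point, disc 2 is placed the same to within about 0.5 mm, so I'll repeat the descent.

Call:
drive_tool(
  motion=[
    [0.4,[0,0,0.01],[0,0,0]],
    [0.4,[0,0,0.02],[0,0,0]],
    [0.4,[0,-0.0005,0.03],[0,0,0]],
    [0.4,[0,-0.001,0.04],[0,0,0]],
    [0.4,[0,-0.001,0.05],[0,0,0]],
    [0.4,[0,-0.001,0.06],[0,0,0]],
    [0.4,[0,-0.001,0.065],[0,0,0]],
    [0.4,[0,-0.001,0.065],[0,0,0]],
  ],
)

```text
clock: 17.73
ee_pos: [504.1, -209.4, 94.6]
tcp_rot: [-0.0, 0.727, 0.686, 0.0]
contact_force: [-0.0, -0.6, -1.2]
opening: 0.623
```

```bash
python3 -c "
from h import *
go(504.5,-209.5,60.5,86.6)"
```

```text
t 17.73 pos [ 504.0851 -209.3706   94.6044] F [-0.0371 -0.629  -1.2337] op 0.623 q [-0.5797  0.1941  2.0048  0.0003  0.9433 -2.093 ]
shift [-0.0002  0.0009  0.0682] turn [-0.0005 -0.0006  0.0022]
```

Call:
drive_tool(
  motion=[
    [0.4,[0,0,0.005],[0,0,0]],
    [0.4,[0,0,0.01],[0,0,0]],
    [0.4,[0,0,0.015],[0,0,0]],
    [0.4,[0,0,0.02],[0,0,0]],
    [0.4,[0,0,0.025],[0,0,0]],
    [0.4,[0,0,0.03],[0,0,0]],
    [0.4,[0,0,0.035],[0,0,0]],
    [0.4,[0,0,0.035],[0,0,0]],
  ],
)

```text
clock: 18.73
ee_pos: [506.0, -210.1, 79.6]
tcp_rot: [0.002, 0.727, 0.686, 0.001]
contact_force: [0.6, 2.4, 7.2]
opening: 0.629
```

```bash
python3 -c "
from h import *
go(504.5,-209.5,60.5,86.6)"
```

```text
t 18.73 pos [ 505.9969 -210.1154   79.602 ] F [0.5675 2.4125 7.1985] op 0.629 q [-0.5792  0.2198  2.0075  0.0013  0.9101 -2.0931]
shift [ 0.0011 -0.0032  0.0382] turn [0.0053 0.0015 0.002 ]
```

Call:
drive_tool(
  motion=[
    [0.4,[0,-0.001,0.005],[0.002,0,0]],
    [0.4,[0.001,-0.002,0.01],[0.005,0.0015,0]],
    [0.4,[0.001,-0.002,0.015],[0.005,0.0015,0]],
    [0.4,[0.001,-0.002,0.02],[0.005,0.0015,0]],
    [0.4,[0.001,-0.002,0.025],[0.005,0.0015,0]],
    [0.4,[0.001,-0.002,0.03],[0.005,0.0015,0]],
    [0.4,[0.001,-0.002,0.035],[0.005,0.0015,0]],
    [0.4,[0.001,-0.002,0.04],[0.005,0.0015,0]],
    [0.4,[0.001,-0.002,0.042],[0.005,0.0015,0]],
    [0.4,[0.001,-0.002,0.042],[0.005,0.0015,0]],
  ],
)

```text
clock: 19.98
ee_pos: [506.1, -210.1, 60.6]
tcp_rot: [0.001, 0.727, 0.686, 0.0]
contact_force: [-2.3, 1.7, 8.5]
opening: 0.622
```

```bash
python3 -c "
from h import *
go(504.5,-209.5,60.0,86.6)"
```

```text
t 19.98 pos [ 506.1163 -210.0952   60.5839] F [-2.2966  1.6829  8.476 ] op 0.622 q [-0.5787  0.2525  2.0108  0.0002  0.8763 -2.092 ]
shift [ 0.001  -0.0033  0.0012] turn [0.0023 0.0011 0.0022]
```

Call:
drive_tool(
  motion=[
    [1,[0,0,0],[0,0,0]],
    [1,[0,0,0],[0,0,0]],
    [1,[0,0,0],[0,0,0]],
    [1,[0,0,0],[0,0,0]],
    [1,[0,0,-0.05],[0,0,0]],
    [1,[0,0,-0.12],[0,0,0]],
    [1,[0,0,-0.2],[0,0,0]],
    [1,[0,0,-0.3],[0,0,0]],
    [1,[0,0,-0.3],[0,0,0]],
  ],
)

```text
clock: 21.1
ee_pos: [508.2, -211.5, 216.0]
tcp_rot: [0.006, 0.727, 0.686, 0.001]
contact_force: [0.3, 0.4, -0.5]
opening: 1.004
```

Call:
drive_tool(
  motion=[
    [1,[0.1,0,-0.05],[0,0,0]],
    [1,[0.2,0,-0.05],[0,0,0]],
    [1,[0.3,0,-0.05],[0,0,0]],
    [1,[0.4,0,-0.05],[0,0,0]],
    [1,[0.4,0,-0.05],[0,0,0]],
    [1,[0.4,0,-0.05],[0,0,0]],
    [1,[0.4,0,-0.05],[0,0,0]],
  ],
)

```text
clock: 21.98
ee_pos: [519.4, -12.7, 239.3]
tcp_rot: [0.006, 0.728, 0.686, 0.001]
contact_force: [-0.0, 0.4, 0.0]
opening: 0.995
```

```bash
python3 -c "
from h import *
a=get_image('scene')[125:215,205:295,::-1];b=get_image('top')[240:330,415:505,::-1]
cv2.imwrite('pics/e1.png',cv2.resize(np.hstack([a,b]),None,fx=4.4,fy=4.4,interpolation=2))
go(504.5,-209.5,60.0,86.6)"
```

```text
t 22.07 pos [519.4715 -12.772  239.5754] F [-0.0951 -0.6334 -0.4684] op 0.995 q [-0.218  -0.0526  1.9737 -0.0047  1.2092 -1.7278]
shift [-0.3923 -0.0103  0.3615] turn [ 0.0133  0.0078 -0.0001]
```

View pics/e1.png

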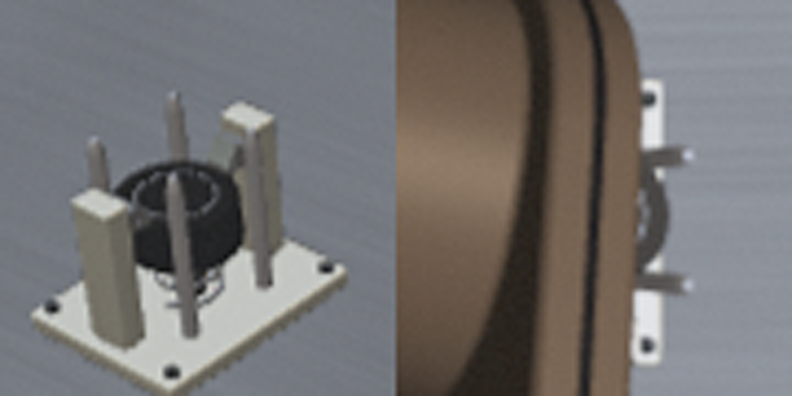

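Both discs are stacked flat. I'll clear the arm from the top view to check both catches.

Call:
drive_tool(
  motion=[
    [1,[0.12,0,0],[0,0,0]],
    [1,[0.24,0,0],[0,0,0]],
    [1,[0.36,0,0],[0,0,0]],
    [1,[0.48,0,0],[0,0,0]],
    [1,[0.6,0,0],[0,0,0]],
    [1,[0.7,0,0],[0,0,0]],
    [1,[0.7,0,0],[0,0,0]],
    [1,[0.7,0,0],[0,0,0]],
  ],
)

```text
clock: 23.08
ee_pos: [540.5, 335.8, 237.0]
tcp_rot: [0.006, 0.728, 0.686, 0.001]
contact_force: [0.1, -0.7, 0.4]
opening: 0.999
```

```bash
python3 -c "
from h import *
b=get_image('top')[:,:,::-1];cv2.imwrite('pics/e2f.png',b);o=cv2.imread('pics/top0.png')
cv2.imwrite('pics/e2.png',cv2.resize(np.hstack([o[240:330,415:495],b[240:330,415:495]]),None,fx=5,fy=5,interpolation=2))
for z in(62,66,74): print(proj('scene',(503,-210,z)))
d=np.abs(o.astype(int)-b).max(2); print([d[y0:y1,x0:x1].mean().round(1) for x0,y0,x1,y1 in((170,120,230,180),(300,130,345,180),(395,120,470,180))])"
```

```text
[245.67 168.24]
[245.46 166.49]
[245.04 162.97]
[np.float64(1.5), np.float64(1.6), np.float64(1.4)]
```

View pics/e2.png

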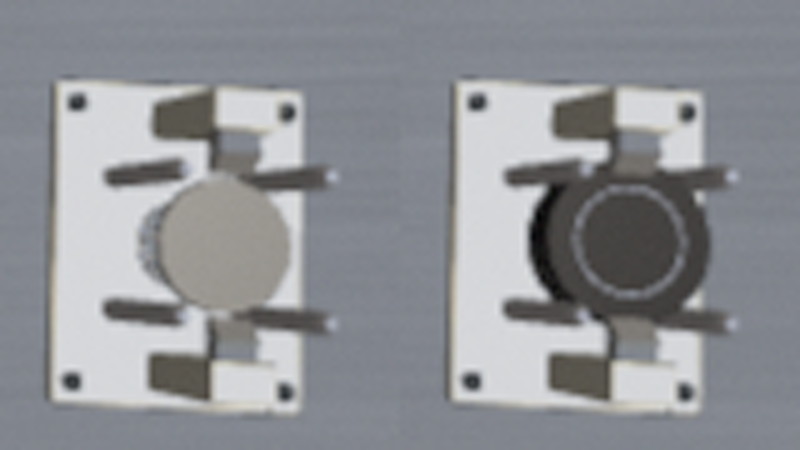

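The top view, compared with the start, shows both catches in their shut position over the upper disc. The disc's top-centre pixel fits z = 62 mm, and the jar, dish and tip box are unchanged. I'll hand the job in.

```bash
python3 -c "
from bench import *
print(job_done())"
```

```text
the job is handed in; nothing more can be done
None
```

Both black discs are in the magazine, stacked flat under the two closed catches, and I handed the job in at about 23 s of the 72 s allowed. `job_done()` gives no verdict, so this rests on my own checks.

- **How it was done:** I gripped each disc across the magazine's y axis and lowered it between the posts with no contact felt. I then pressed it slowly until its top was at about 53 mm. The upward force at the end was about 7 N for the first disc and 8.5 N for the second, which fits the spring.
- **Discs:** in the last pictures the upper disc lies flat on the axis, with its top at about 62 mm, the underside of the catches.
- **Catches:** both stand where they did shut at the start, and overlap the upper disc's edge.
- **Bystanders:** the image areas around the jar, culture dish and tip box are unchanged from the start.
- **Robot:** the arm is clear and touching nothing.

**Disagreements:** the two cameras placed the magazine axis about 3 mm apart in x and y, most likely calibration plus pixel-picking error. I aimed between the two and corrected by comparing the disc with the posts in each camera. The tool also drifted 1–2 mm in x during both presses, with no large side force.

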